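# Build up a membrane-filter holder on the vacuum manifold

### The arm

A 6-joint arm with a two-finger parallel gripper is mounted at the origin on the work surface. World frame = base frame: x ahead of the robot, y to its left, z up, the work surface at z = 0. Lengths are in m, angles in degrees, forces in N, time in s.
With the tool pointing down it reaches from about 0.35 to 0.85 m from the base axis. Payload 8.1 kg.
Tool frame: the origin (TCP) lies midway between the tips of the shut fingers; the grasp point (between the pads) lies 19 mm behind it; z points along the fingers, y is the line along which they close (so a half turn about z gives the same grasp; the last joint's range is limited). The gripper opens to 85 mm and grips with 20 to 120 N. Pads are 22 mm wide; open, the fingers measure 114 mm over their backs; the gripper's body (76 mm by 85 mm) begins 54 mm behind the grasp point. The pads swing forward as they close: fully open they stand 13 mm farther back than shut.
Start: joints at [-75.252, 7.471, 85.268, -0, 87.261, -4.893], TCP at [0.202, -0.565, 0.231] pointing down, gripper open.
Joint ranges: [-169.43, 169.43], [-51.17, 129.36], [1.28, 143.12], [-76.62, 256.62], [0, 156.53], [-152.29, 152.29]. Speed limits (degrees/s): [136.94, 136.94, 159.86, 180, 180, 180].

### API

Orientations are given as a 3x3 rotation matrix whose columns are the frame's x, y, z axes.
In Python, from workcell import env, imaging gives the robot as it stands.
- The arm moves only by the tool apply_moves, never from a script. Its argument "increments" is one flat list of numbers, 6 for each row, row after row: the shift along the tool's x, y, z scaled (see below), then the turn, a rotation vector about the tool's x, y, z scaled (see below). A call has 1 to 8 rows; each row shifts and turns the commanded pose from where the row before left it, along the tool's axes as they then stand; what a row does not reach is not made up. The controller multiplies each number of a shift by 25 cm and each number of a turn by 360 degrees. A row lasts 1/12 s, in which the tool goes at most 41.7 mm and 7.16 degrees, less where a joint would pass 70% of its speed; a pose out of reach is approached as far as the arm can. A call with a number of a shift or a turn outside -1 to 1 is refused whole. A call with a gripper value outside its range is refused whole. "hand" is the closure, from 0 (fully open) to 1 (shut), set as the call begins (left out, the last holds). The fingers move at their own pace and stop on an object; "squeeze" is the grip in N (left out, the last holds). Time passes only in rows, so rows that do not move let the fingers close. It gives the time, the measured TCP pose, the force, the opening and the grip force at its end, in the units of the state.
- env.sense(): the state, without advancing time (a new reading comes with each control period).
- imaging.read_camera(name): name is "scene" or "top" or "wrist"; returns (picture, depth): 384x512x3 uint8, red, green, blue; 384x512 float32, m along the optical axis (not along the pixel's ray), 0 where there is no reading.
- imaging.calibration(name): a dict with "K" (3x3 intrinsics, pixels), "world_to_cam" (4x4, takes a point from world to camera coordinates); the wrist camera has in their place "T_tool_cam" (4x4, takes a point from camera to tool coordinates, whose origin is the TCP and whose axes are the flange's). Camera axes: x right, y down, z forward; pixel columns grow to the right and rows downward; lengths in m; the calibration is good to about 2 mm. A picture is of the moment at which its call begins: read the wrist's pose just before it. calibration takes no time and is no camera call.
- env.finish_job(): hands the job in; it is judged then, once.
The state is a dict: "clock": time; "joint_pos": joint angles; "joint_velocities": joint speeds; "tau": joint torques, N m; "tool_pos": TCP position; "tcp_rot": TCP orientation; "contact_force": force on the tool from outside, world axes, zero at the start; "ft_torque": the same for the moment, N m; "grip_width": finger opening in m; "grasp_force": force on a finger pad.
Only numpy, scipy, OpenCV 4.12 (cv2) and the standard library are available. Lean on these libraries where they do the work, as an engineer would, in place of code of your own. Each camera call takes 0.05 s, during which the arm holds its last target. There are 200 camera calls.

### The job

Set up the second filter holder on the free place of the vacuum manifold, like the one already standing beside it. Build it up there one part at a time from the bottom: first the base with its rubber plug fully home in the open collar, then the perforated support in the base, then the funnel over the support with its flared end down, and last the lid on the funnel, each seated level and let go. Do not disturb the finished holder, the bottle, the jar or the culture dish.

Things in the scene. Friction and masses are not known exactly. Their poses are not given: they have to be found in the camera images.
- base: steel holder base, 54 mm high, 200 g, on end; origin: centre of underside, z up. Black rubber plug, 33 mm wide at the foot, 41 at 25.5 mm height; flange 54 mm wide from 25.5 to 32; neck 39 mm wide from 32 to 54 (grip here) with a bore 35 mm wide, 18 deep in its top. Home: flange on the collar's rim, origin 26 mm below the rim.
- support: steel filter support, 18 mm high, 80 g: disc with dark perforations on a stub; origin: centre of underside, z up. Stub 23 mm wide at the foot, 31 at 12 mm height; disc 50 mm wide from 12 to 18 mm (grip its edge). Home: stub in the base's bore, disc on the neck and overhanging it 5.5 mm all round, origin 42 mm above the base's.
- funnel: steel funnel, 85 mm high, 150 g, open tube standing on a flared skirt; origin: centre of underside, z up. Skirt 68 mm wide at the foot (64 inside), 58 (54 inside) at 13 mm, where an inner shoulder begins; tube 49 mm wide (44 inside) from 18 to 85 mm (grip near the top). Home: skirt round the disc, shoulder on it, origin 5 mm above the support's.
- lid: steel lid with knob, 34 mm high, 80 g, standing on a short plug; origin: centre of underside, z up. Plug 29 mm wide at the foot, 39 at 10 mm height; disc 60 mm wide from 10 to 14 mm; knob 15 mm wide from 14 to 34 mm (grip it). Home: plug in the funnel's mouth, disc on its rim, origin 75 mm above the funnel's.
- port: free place, either end of the fixed manifold (bar 310 mm long, valve levers 52 mm out towards the robot at 64 mm height, gauge 90 mm high at mid-bar, waste bottle 121 mm high behind it): open upright steel collar, 49 mm wide, 44 inside, 30 deep; origin: centre of its rim, 100 mm above the bench, z up.
- holder: the finished holder on the other place, fixed: the same four parts in one tower, 68 mm across at the widest, top 230 mm above the bench; origin on its axis 100 mm above the bench, 150 mm from the free collar's.
- bottle: bystander: small amber bottle with black cap, 48 mm in diameter, 105 mm high, upright; origin at the centre of its underside
- jar: bystander: clear jar with white lid, 54 mm in diameter, 62 mm high, upright; origin at the centre of its underside
- dish: bystander: clear culture dish with dark red agar, 90 mm in diameter, 15 mm high, lying flat; origin at the centre of its underside

How it is judged (in metres and radians):
On the way, in this order (a step that is already met when the one before it is completed fails the run):
1. the base sits home in the free collar, let go (horizontal distance between base and port below 0.004 m and z of base in the frame of port between -0.029 and -0.023 m and angle between base's own z axis and vertical below 0.07 rad and contact force between the fingers and base below 0.3 N), for 0.2 s.
2. the support sits home in the base, let go (horizontal distance between support and base below 0.0045 m and z of support in the frame of base between 0.039 and 0.045 m and angle between support's own z axis and vertical below 0.07 rad and contact force between the fingers and support below 0.3 N), for 0.2 s.
3. the funnel sits home over the support, let go (horizontal distance between funnel and support below 0.0045 m and z of funnel in the frame of support between 0.002 and 0.008 m and angle between funnel's own z axis and vertical below 0.07 rad and contact force between the fingers and funnel below 0.3 N), for 0.2 s.
4. the lid sits home on the funnel, let go (horizontal distance between lid and funnel below 0.005 m and z of lid in the frame of funnel between 0.072 and 0.078 m and angle between lid's own z axis and vertical below 0.07 rad and contact force between the fingers and lid below 0.3 N), for 0.2 s.
At the end, for the whole second after the job is handed in: The base stands in the free collar (axes within 4 mm), the support in the base (4.5 mm), the funnel over the support (4.5 mm) and the lid on the funnel (5 mm), each within 3 mm of its seated height, upright within 0.07 rad, at rest and let go (all of step 1 and all of step 2 and all of step 3 and all of step 4 and linear speed of each of base, support, funnel, lid below 0.02 m/s); the robot touches nothing.
It fails at once if the bottle is pushed more than 30 mm from its place or tipped (distance of bottle from where it was at the start of the episode above 0.03 m or angle between bottle's own z axis and vertical above 0.6 rad).
It fails at once if the jar is pushed more than 30 mm from its place or tipped (distance of jar from where it was at the start of the episode above 0.03 m or angle between jar's own z axis and vertical above 0.6 rad).
It fails at once if the dish is pushed more than 30 mm from its place or tipped (distance of dish from where it was at the start of the episode above 0.03 m or angle between dish's own z axis and vertical above 0.6 rad).
It fails at once if the holder already set up is struck with more than 20 N (contact force between anything else and holder above 20 N).
It also fails if it takes over 115 s, if anything falls off the work surface, if the arm or the gripper's body presses on something with over 40 N, if the wrist force passes 120 N, or if a joint passes its speed limit or range.

## Working session

There is one attempt and no reset: what is moved stays moved. The work goes in short steps, Python scripts to look and compute and a tool call to move; the robot and the scene stay as the last step left them, time stands still between calls to the robot, and variables do not carry over. Pictures are saved under pics/ and viewed, at most 14 in all, crops included, and the job is handed in when it is done.

Besides the shell and the picture viewer there is one more tool, called after "Emit:" in YAML: its name, and indented under it one key for each argument. apply_moves: Moves the arm, as the interface text tells. Shifts and turns lie within -1 to 1; 1 stands for 25 cm of shift or 360 degrees of turn. Its arguments: {"type":"object","properties":{"increments":{"type":"array"},"hand":{"type":"number"},"squeeze":{"type":"number"}},"required":["increments"]}

```bash
ls; mkdir -p pics; cat > h.py <<'E'
import numpy as np, cv2
from workcell import env, imaging
def snap(n,tag):
    s=env.sense(); p,d=imaging.read_camera(n)
    cv2.imwrite(f'pics/{tag}.png',p[:,:,::-1]); np.savez(f'pics/{tag}.npz',p=p,d=d,t=s['tool_pos'],R=s['tcp_rot']); return p,d,s
def cam(n,s=None):
    c=imaging.calibration(n)
    if n=='wrist':
        T=np.eye(4);T[:3,:3]=s['tcp_rot'];T[:3,3]=s['tool_pos'];W=T@np.array(c['T_tool_cam'])
    else: W=np.linalg.inv(c['world_to_cam'])
    return np.array(c['K']),W
def cloud(n,d,s=None):
    K,W=cam(n,s);v,u=np.mgrid[:d.shape[0],:d.shape[1]]
    P=np.stack([(u-K[0,2])/K[0,0]*d,(v-K[1,2])/K[1,1]*d,d],-1)
    X=P@W[:3,:3].T+W[:3,3];X[d<=0]=np.nan;return X
def ray(n,u,v,z,s=None):
    K,W=cam(n,s);r=W[:3,:3]@np.linalg.solve(K,[u,v,1.]);o=W[:3,3];return o+r*(z-o[2])/r[2]
E
python3 - <<'E'
from h import *
for n in ['scene','top']: snap(n,n+'0')
a=cv2.imread('pics/scene0.png');b=cv2.imread('pics/top0.png')
cv2.imwrite('pics/s0.png',cv2.resize(a,(768,576)));cv2.imwrite('pics/t0.png',cv2.resize(b,(768,576)))
for n in ['scene','top']:
  K,W=cam(n);print(n,K.round(1).tolist(),W.round(3).tolist())
print(imaging.calibration('wrist'));print(env.sense())
E
```

```text
pics
scene [[354.2, 0.0, 254.5], [0.0, 354.2, 193.1], [0.0, 0.0, 1.0]] [[0.112, 0.551, -0.827, 1.335], [0.994, -0.073, 0.086, -0.105], [-0.013, -0.832, -0.555, 0.6], [0.0, 0.0, 0.0, 1.0]]
top [[385.8, 0.0, 254.3], [0.0, 385.8, 193.9], [0.0, 0.0, 1.0]] [[0.023, -0.994, 0.104, 0.439], [-1.0, -0.022, 0.014, -0.002], [-0.012, -0.105, -0.994, 1.099], [0.0, 0.0, 0.0, 1.0]]
{'K': array([[315.25236813,   0.        , 253.71025083],
       [  0.        , 315.25236813, 191.58728826],
       [  0.        ,   0.        ,   1.        ]]), 'T_tool_cam': array([[-1.58417187e-04, -9.65265245e-01, -2.61271855e-01,
         6.74209034e-02],
       [ 9.99999780e-01,  1.52785194e-05, -6.62776998e-04,
         1.56555203e-05],
       [ 6.43747448e-04, -2.61271903e-01,  9.65265030e-01,
        -1.42578626e-01],
       [ 0.00000000e+00,  0.00000000e+00,  0.00000000e+00,
         1.00000000e+00]])}
{'clock': 0.1, 'joint_pos': array([-7.52532496e+01,  7.51272921e+00,  8.53236588e+01, -5.53182129e-04,
        8.72622875e+01, -4.89369465e+00]), 'joint_velocities': array([ 0.01146893, -0.01680358, -0.13629405, -0.01371345,  0.02194319,
       -0.02692319]), 'tau': array([ 8.89990424e-04, -5.70951390e+01, -5.01941800e+01, -1.21160574e-04,
        8.09111312e-03, -2.07325058e-05]), 'tool_pos': array([ 0.20155211, -0.56459718,  0.2303231 ]), 'tcp_rot': array([[ 9.41820296e-01,  3.36116542e-01, -4.47710026e-04],
       [ 3.36116813e-01, -9.41818837e-01,  1.66302737e-03],
       [ 1.37309274e-04, -1.71675580e-03, -9.99998517e-01]]), 'contact_force': array([-0.97006747, -0.70833005, -0.06994967]), 'ft_torque': array([0.02138751, 0.01843965, 0.0063231 ]), 'grasp_force': 0.0, 'grip_width': 0.08562991589688258}
```

View pics/s0.png

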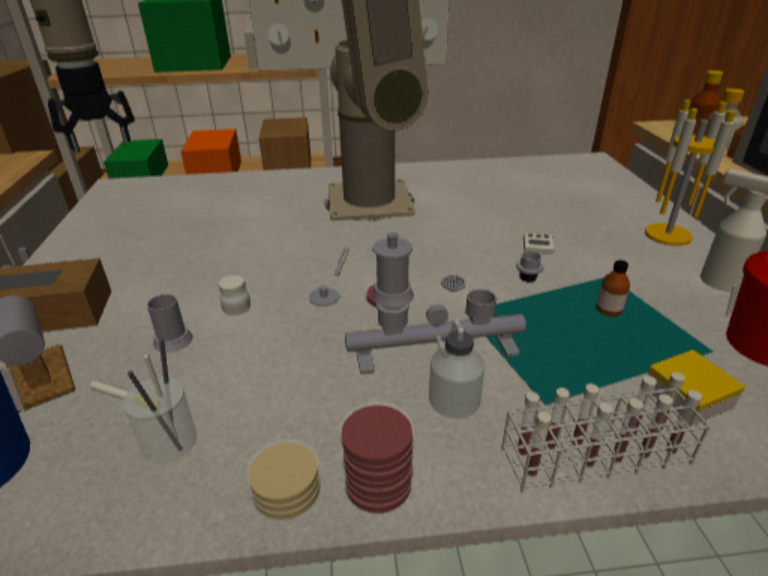

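View pics/t0.png

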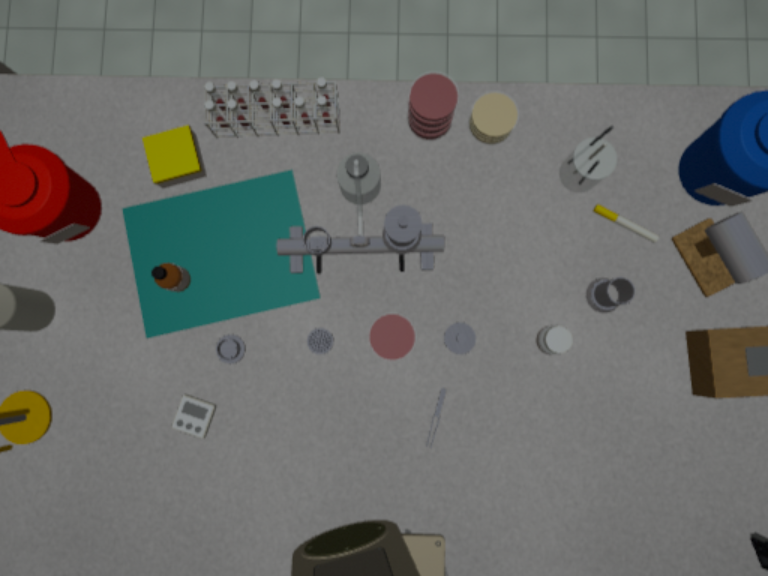

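The scene picture shows the manifold with the finished holder at (393,290) and the free collar at (481,300). In the top view (768 px wide) the parts sit at: collar (318,240), holder (402,226), base (231,349), support (320,341), lid (460,338), funnel (610,293), jar (555,340), dish (392,337), bottle (168,275).

```bash
python3 - <<'E'
from h import *
z=np.load('pics/top0.npz');d=z['d'];X=cloud('top',d)
for n,u,v,h,r in [('collar',318,240,.1,.035),('holder',402,226,.23,.05),('base',231,349,.054,.04),('support',320,341,.018,.035),('lid',460,338,.014,.04),('funnel',610,293,.085,.05),('jar',555,340,.062,.04),('dish',392,337,.015,.055),('bottle',168,275,.1,.04)]:
    p=ray('top',u/1.5,v/1.5,h)
    m=np.hypot(X[...,0]-p[0],X[...,1]-p[1])<r
    Q=X[m]; Q=Q[Q[:,2]>h-.008] if n not in('support','lid','dish') else Q[Q[:,2]>h-.008]
    if len(Q)<5: print(n,p.round(4),len(Q));continue
    (c,rr)=cv2.minEnclosingCircle(Q[:,:2].astype(np.float32))
    print(n,p[:2].round(4),len(Q),'mec',np.round(c,4),round(rr*1000,1),'mean',Q.mean(0).round(4))
# support and bench noise
print(np.nanstd(X[300:320,200:240,2]),np.nanmean(X[300:320,200:240,2]))
E
```

```text
collar [0.6314 0.1259] 76 mec [0.6345 0.1295] 24.8 mean [0.6339 0.1311 0.0987]
holder [ 0.6307 -0.0184] 41 mec [ 0.6405 -0.0194] 8.2 mean [ 0.6415 -0.0196  0.2304]
base [0.4377 0.2819] 48 mec [0.4394 0.2901] 19.9 mean [0.44   0.2912 0.052 ]
support [0.4563 0.1261] 250 mec [0.4586 0.127 ] 25.1 mean [0.4586 0.1266 0.0179]
lid [ 0.4678 -0.1349] 356 mec [ 0.4686 -0.1343] 30.8 mean [ 0.4692 -0.1336  0.0157]
funnel [ 0.5506 -0.3879] 99 mec [ 0.5566 -0.4057] 24.9 mean [ 0.5568 -0.4055  0.0841]
jar [ 0.4669 -0.2978] 268 mec [ 0.4706 -0.304 ] 24.5 mean [ 0.4699 -0.3029  0.0622]
dish [ 0.4668 -0.0079] 806 mec [ 0.4696 -0.0075] 44.8 mean [ 0.4696 -0.0076  0.0152]
bottle [0.5639 0.3864] 74 mec [0.5687 0.4026] 11.8 mean [0.569  0.4019 0.1034]
0.002012917506405395 -5.3653094062570945e-06
```

```bash
cat >> h.py <<'E'
def plan(target,n,yaw=90.):
    """rows (tool axes, move units) from the present pose to target, tool down at yaw"""
    from scipy.spatial.transform import Rotation as Ro
    s=env.sense();R=np.array(s['tcp_rot']);p=np.array(s['tool_pos'])
    c,k=np.cos(np.radians(yaw)),np.sin(np.radians(yaw));G=np.array([[c,k,0],[k,-c,0],[0,0,-1]])
    w=Ro.from_matrix(R.T@G).as_rotvec()/n;D=(np.array(target)-p)/n
    for i in range(n):
        print((R.T@D/.25).round(3).tolist(),(w/2/np.pi).round(4).tolist());R=R@Ro.from_rotvec(w).as_matrix()
    print('max mm/row',np.linalg.norm(D)*1000)
E
python3 -c "
from h import *
plan([.40,-.25,.23],10)"
```

```text
[0.117, -0.092, 0.0] [-0.0, -0.0, -0.0195]
[0.127, -0.077, 0.0] [-0.0, -0.0, -0.0195]
[0.136, -0.061, 0.0] [-0.0, -0.0, -0.0195]
[0.142, -0.044, 0.0] [-0.0, -0.0, -0.0195]
[0.147, -0.026, 0.0] [-0.0, -0.0, -0.0195]
[0.149, -0.008, 0.0] [-0.0, -0.0, -0.0195]
[0.148, 0.011, 0.0] [-0.0, -0.0, -0.0195]
[0.146, 0.029, 0.0] [-0.0, -0.0, -0.0195]
[0.141, 0.046, 0.0] [-0.0, -0.0, -0.0195]
[0.135, 0.063, 0.0] [-0.0, -0.0, -0.0195]
max mm/row 37.19584084287472
```

Emit:
apply_moves:
  increments: [0.117, -0.092, 0, 0, 0, -0.0195, 0.127, -0.077, 0, 0, 0, -0.0195, 0.136, -0.061, 0, 0, 0, -0.0195, 0.142, -0.044, 0, 0, 0, -0.0195, 0.147, -0.026, 0, 0, 0, -0.0195, 0.149, -0.008, 0, 0, 0, -0.0195, 0.148, 0.011, 0, 0, 0, -0.0195, 0.146, 0.029, 0, 0, 0, -0.0195]
  hand: 0

```text
clock: 0.77
tool_pos: [0.3609, -0.3115, 0.2309]
tcp_rot: [[0.24, 0.971, -0.0], [0.971, -0.24, 0.0], [0.0, -0.0, -1.0]]
contact_force: [1.7, 0.1, -0.5]
grip_width: 0.0855
grasp_force: 0.0
```

Emit:
apply_moves:
  increments: [0.141, 0.046, 0, 0, 0, -0.0195, 0.135, 0.063, 0, 0, 0, -0.0195, 0.15, 0, 0, 0, 0, 0, 0.15, 0, 0, 0, 0, 0, 0.15, 0, 0, 0, 0, 0, 0.15, 0, 0, 0, 0, 0, 0.15, 0, 0, 0, 0, 0, 0.15, 0, 0, 0, 0, 0]

```text
clock: 1.43
tool_pos: [0.4001, -0.0237, 0.231]
tcp_rot: [[0.003, 1.0, -0.0], [1.0, -0.003, 0.0], [0.0, -0.0, -1.0]]
contact_force: [0.8, -0.3, 0.5]
grip_width: 0.0853
grasp_force: 0.0
```

Emit:
apply_moves:
  increments: [0.157, 0.02, 0, 0, 0, 0, 0.157, 0.02, 0, 0, 0, 0, 0.157, 0.02, 0, 0, 0, 0, 0.157, 0.02, 0, 0, 0, 0, 0.157, 0.02, 0, 0, 0, 0, 0.157, 0.02, 0, 0, 0, 0, 0.157, 0.02, 0, 0, 0, 0, 0.157, 0.02, 0, 0, 0, 0]

```text
clock: 2.1
tool_pos: [0.4412, 0.2906, 0.2308]
tcp_rot: [[0.002, 1.0, -0.0], [1.0, -0.002, -0.0], [-0.0, -0.0, -1.0]]
contact_force: [1.2, -0.9, 1.1]
grip_width: 0.0855
grasp_force: 0.0
```

Emit:
apply_moves:
  increments: [0, 0, 0.12, 0, 0, 0, 0, 0, 0.12, 0, 0, 0, 0, 0, 0.08, 0, 0, 0, 0, 0, 0, 0, 0, 0]

```text
clock: 2.43
tool_pos: [0.4381, 0.2871, 0.1453]
tcp_rot: [[0.002, 1.0, -0.009], [1.0, -0.002, -0.005], [-0.005, -0.009, -1.0]]
contact_force: [-0.9, -0.5, -0.8]
grip_width: 0.0855
grasp_force: 0.0
```

```bash
cat >> h.py <<'E'
def top_of(n,tag,c,r,zlo,zhi):
    p,d,s=snap(n,tag);X=cloud(n,d,s)
    m=(np.hypot(X[...,0]-c[0],X[...,1]-c[1])<r)&(X[...,2]>zlo)&(X[...,2]<zhi);Q=X[m]
    o,rr=cv2.minEnclosingCircle(Q[:,:2].astype(np.float32));e=cv2.fitEllipse(cv2.convexHull((Q[:,:2]*1e4).astype(np.float32)))
    print(tag,'tcp',np.round(s['tool_pos'],4),len(Q),'mec',np.round(o,4),round(rr*1e3,1),'ell',np.round(np.array(e[0])/1e4,4),np.round(np.array(e[1])/20,1),'z',np.median(Q[:,2]).round(4));return p,X
E
python3 -c "
from h import *
p,X=top_of('wrist','w_base',(.4395,.29),.045,.048,.06)
Q=X[(np.hypot(X[...,0]-.4395,X[...,1]-.29)<.045)&(X[...,2]>.028)&(X[...,2]<.036)]
print(cv2.minEnclosingCircle(Q[:,:2].astype(np.float32)))
"
```

```text
w_base tcp [0.4381 0.2871 0.1453] 509 mec [0.437  0.2938] 19.6 ell [0.4369 0.2939] [19.  19.3] z 0.0535
((0.43698054552078247, 0.29386764764785767), 0.026933839544653893)
```

View pics/w_base.png

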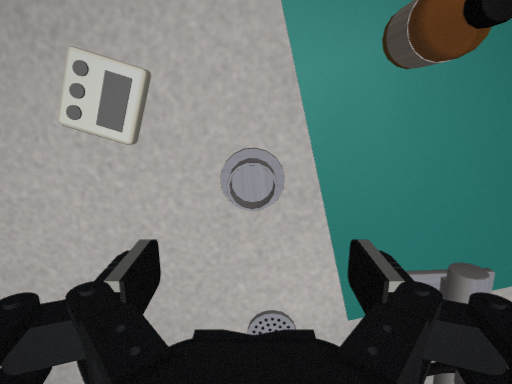

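The base is seen at (252,180), its bore open, standing upright, with the fingers straddling well clear; the support shows at (272,322).

Emit:
apply_moves:
  increments: [0.012, -0.012, 0.1, 0, 0, 0, 0, 0, 0.1, 0, 0, 0, 0, 0, 0, 0, 0, 0, 0, 0, 0, 0, 0, 0, 0, 0, 0, 0, 0, 0]

```text
clock: 2.9
tool_pos: [0.4399, 0.2919, 0.1037]
tcp_rot: [[0.003, 1.0, 0.002], [1.0, -0.003, 0.001], [0.001, 0.002, -1.0]]
contact_force: [1.5, 0.0, 0.8]
grip_width: 0.0853
grasp_force: 0.0
```

```bash
python3 -c "
from h import *
p,X=top_of('wrist','w_base2',(.4375,.292),.045,.048,.06)
print(env.sense()['tcp_rot'].round(4))
"
```

```text
w_base2 tcp [0.4399 0.2919 0.1037] 786 mec [0.4367 0.294 ] 19.6 ell [0.4369 0.2938] [19.1 19.3] z 0.0534
[[ 0.0031  1.      0.0033]
 [ 1.     -0.0031  0.0017]
 [ 0.0018  0.0033 -1.    ]]
```

Emit:
apply_moves:
  increments: [0, 0, 0, 0, 0, 0, 0, 0, 0, 0, 0, 0, 0, 0, 0, 0, 0, 0, 0, 0, 0, 0, 0, 0]

```text
clock: 3.28
tool_pos: [0.439, 0.2916, 0.1019]
tcp_rot: [[0.003, 1.0, 0.001], [1.0, -0.003, 0.0], [0.0, 0.001, -1.0]]
contact_force: [-0.4, -0.8, 0.0]
grip_width: 0.0854
grasp_force: 0.0
```

Emit:
apply_moves:
  increments: [0, 0, 0, 0, 0, 0, 0, 0, 0, 0, 0, 0]

```text
clock: 3.45
tool_pos: [0.4387, 0.2915, 0.1014]
tcp_rot: [[0.003, 1.0, 0.0], [1.0, -0.003, 0.0], [0.0, 0.0, -1.0]]
contact_force: [-0.6, -0.2, -0.8]
grip_width: 0.0856
grasp_force: 0.0
```

Emit:
apply_moves:
  increments: [0.01, -0.007, 0.07, 0, 0, 0, 0, 0, 0.07, 0, 0, 0, 0, 0, 0.07, 0, 0, 0, 0, 0, 0.06, 0, 0, 0, 0, 0, 0, 0, 0, 0, 0, 0, 0, 0, 0, 0, 0, 0, 0, 0, 0, 0]

```text
clock: 4.03
tool_pos: [0.4374, 0.2943, 0.0347]
tcp_rot: [[0.003, 1.0, 0.001], [1.0, -0.003, 0.0], [0.0, 0.001, -1.0]]
contact_force: [0.3, 1.3, -0.1]
grip_width: 0.0858
grasp_force: 0.0
```

Emit:
apply_moves:
  increments: [0, 0, 0, 0, 0, 0, 0, 0, 0, 0, 0, 0, 0, 0, 0, 0, 0, 0, 0, 0, 0, 0, 0, 0, 0, 0, 0, 0, 0, 0, 0, 0, 0, 0, 0, 0, 0, 0, 0, 0, 0, 0]
  hand: 1
  squeeze: 40

```text
clock: 4.62
tool_pos: [0.4374, 0.2944, 0.0348]
tcp_rot: [[0.003, 1.0, 0.001], [1.0, -0.003, 0.001], [0.001, 0.001, -1.0]]
contact_force: [-1.9, -0.6, 6.0]
grip_width: 0.0369
grasp_force: 41.4
```

Emit:
apply_moves:
  increments: [0, 0, -0.04, 0, 0, 0, 0, 0, -0.1, 0, 0, 0, 0, 0, -0.14, 0, 0, 0, 0, 0, -0.14, 0, 0, 0, 0, 0, -0.14, 0, 0, 0, 0, 0, -0.14, 0, 0, 0, 0, 0, -0.14, 0, 0, 0, 0, 0, -0.14, 0, 0, 0]

```text
clock: 5.28
tool_pos: [0.4363, 0.2936, 0.2809]
tcp_rot: [[0.003, 1.0, -0.0], [1.0, -0.003, -0.0], [-0.0, -0.0, -1.0]]
contact_force: [1.4, -0.2, -2.9]
grip_width: 0.0369
grasp_force: 41.6
```

Emit:
apply_moves:
  increments: [-0.117, 0.0985, 0, 0, 0, 0, -0.117, 0.0985, 0, 0, 0, 0, -0.117, 0.0985, 0, 0, 0, 0, -0.117, 0.0985, 0, 0, 0, 0, -0.117, 0.0985, 0, 0, 0, 0, -0.117, 0.0985, 0, 0, 0, 0, -0.117, 0.0985, 0, 0, 0, 0, -0.117, 0.0985, 0, 0, 0, 0]

```text
clock: 5.95
tool_pos: [0.6338, 0.0577, 0.279]
tcp_rot: [[0.003, 1.0, -0.0], [1.0, -0.003, 0.0], [0.0, -0.0, -1.0]]
contact_force: [0.4, 0.6, -1.6]
grip_width: 0.0367
grasp_force: 41.7
```

Emit:
apply_moves:
  increments: [0, 0, 0, 0, 0, 0, 0, 0, 0, 0, 0, 0, 0, 0, 0, 0, 0, 0, 0, 0, 0, 0, 0, 0, 0, 0, 0, 0, 0, 0, 0, 0, 0, 0, 0, 0, 0, 0, 0, 0, 0, 0]

```text
clock: 6.53
tool_pos: [0.6329, 0.0604, 0.2792]
tcp_rot: [[0.001, 1.0, 0.001], [1.0, -0.001, 0.0], [0.0, 0.001, -1.0]]
contact_force: [-0.4, -0.2, -2.2]
grip_width: 0.0366
grasp_force: 42.0
```

```bash
python3 -c "
from h import *
p,X=top_of('wrist','w_col',(.6345,.13),.04,.092,.108)
s=env.sense();print(s['tcp_rot'].round(4));t=s['tool_pos']
# held base: flange and neck points
Q=X[(np.hypot(X[...,0]-t[0],X[...,1]-t[1])<.035)];print(len(Q),np.nanpercentile(Q,[5,50,95],axis=0).round(4))
"
```

```text
w_col tcp [0.6329 0.0604 0.2792] 446 mec [0.6319 0.1333] 24.4 ell [0.6319 0.1332] [24. 24.] z 0.0997
[[ 1.7e-03  1.0e+00  4.0e-04]
 [ 1.0e+00 -1.7e-03  0.0e+00]
 [ 0.0e+00  4.0e-04 -1.0e+00]]
32501 [[0.6088 0.0454 0.0496]
 [0.6337 0.0724 0.3352]
 [0.6582 0.0807 0.375 ]]
```

View pics/w_col.png

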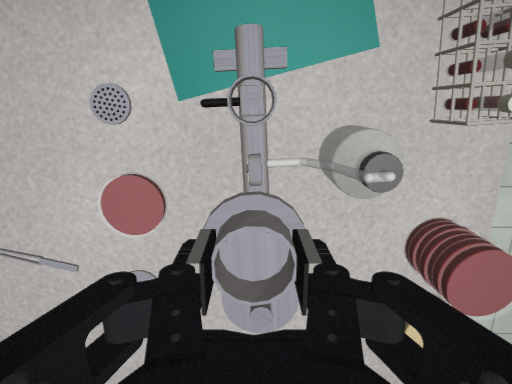

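```bash
python3 -c "
from h import *
z=np.load('pics/w_col.npz');d=z['d'];t=z['t'];X=cloud('wrist',d,{'tcp_rot':z['R'],'tool_pos':t})
n=np.hypot(X[...,0]-t[0],X[...,1]-t[1])<.034
for v,u in [(262,255),(230,255),(205,255),(213,255),(200,240),(255,212),(255,300),(290,255)]: print((u,v),X[v,u].round(4))
for lo,hi in [(.266,.274),(.274,.280),(.29,.297),(.297,.305)]:
  Q=X[n&(X[...,2]>lo)&(X[...,2]<hi)]
  if len(Q)>5: print(lo,len(Q),Q.min(0).round(4),Q.max(0).round(4))
"
```

```text
(255, 262) [0.6348 0.0518 0.2788]
(255, 230) [0.6348 0.0698 0.2809]
(255, 205) [0.6348 0.0808 0.2762]
(255, 213) [0.6348 0.0791 0.2829]
(240, 200) [0.6276 0.0833 0.276 ]
(212, 255) [0.6162 0.0651 0.2978]
(300, 255) [0.6523 0.0705 0.3087]
(255, 290) [0.6347 0.0425 0.2892]
0.266 139 [0.6123 0.0706 0.2696] [0.6585 0.0865 0.274 ]
0.274 2709 [0.6088 0.0417 0.274 ] [0.6592 0.0866 0.28  ]
0.29 1614 [0.6019 0.0402 0.29  ] [0.6661 0.0792 0.297 ]
0.297 1835 [0.6021 0.0401 0.297 ] [0.6661 0.0792 0.305 ]
```

```bash
python3 -c "
from h import *
z=np.load('pics/w_col.npz');d=z['d'];t=z['t'];X=cloud('wrist',d,{'tcp_rot':z['R'],'tool_pos':t})
c=np.array([.634,.0597])
r=np.hypot(X[...,0]-c[0],X[...,1]-c[1])
for nm,m in [('floor',(r<.014)&(X[...,2]>.272)&(X[...,2]<.29)),('flange',(r>.0215)&(r<.026)&(X[...,2]>.268)&(X[...,2]<.282)),('rim',(r>.0176)&(r<.0192)&(X[...,2]>.292)&(X[...,2]<.306))]:
  Q=X[m];A=np.c_[Q[:,:2]-c,np.ones(len(Q))];b=np.linalg.lstsq(A,Q[:,2],rcond=None)[0];print(nm,len(Q),b.round(4),np.std(Q[:,2]-A@b).round(4),Q.min(0).round(3),Q.max(0).round(3))
"
```

```text
floor 2053 [-0.0043  0.0027  0.2803] 0.0006 [0.62  0.046 0.279] [0.648 0.07  0.282]
flange 1014 [-2.000e-04  7.600e-03  2.762e-01] 0.0006 [0.61  0.068 0.274] [0.658 0.086 0.278]
rim 1254 [-0.0034 -0.0143  0.2977] 0.0025 [0.616 0.041 0.292] [0.653 0.079 0.306]
```

Picture: the base hangs level in the fingers at (255,262); the free collar is at (252,98), with the gauge and bottle beside it clear.

Emit:
apply_moves:
  increments: [0.1, -0.0084, 0, 0, 0, 0, 0.1, 0, 0, 0, 0, 0, 0.094, 0, 0, 0, 0, 0, 0, 0, 0.13, 0, 0, 0, 0, 0, 0.13, 0, 0, 0, 0, 0, 0.13, 0, 0, 0, 0, 0, 0.13, 0, 0, 0, 0, 0, 0, 0, 0, 0]

```text
clock: 7.25
tool_pos: [0.6262, 0.1327, 0.1401]
tcp_rot: [[0.002, 1.0, -0.013], [1.0, -0.002, -0.002], [-0.002, -0.013, -1.0]]
contact_force: [-1.9, 0.2, -4.3]
grip_width: 0.0367
grasp_force: 42.1
```

Emit:
apply_moves:
  increments: [0, 0, 0, 0, 0, 0, 0, 0, 0, 0, 0, 0, 0, 0, 0, 0, 0, 0, 0, 0, 0, 0, 0, 0]

```text
clock: 7.58
tool_pos: [0.6333, 0.1332, 0.1523]
tcp_rot: [[0.003, 1.0, 0.005], [1.0, -0.003, 0.001], [0.001, 0.005, -1.0]]
contact_force: [0.2, -0.2, -1.7]
grip_width: 0.0365
grasp_force: 42.1
```

```bash
python3 -c "
from h import *
p,d,s=snap('scene','sc1');cv2.imwrite('pics/sc1c.png',cv2.resize(p[120:270,210:400,::-1],(760,600)))
print(s['tool_pos'])
"
```

```text
[0.63326368 0.13320059 0.15229157]
```

View pics/sc1c.png

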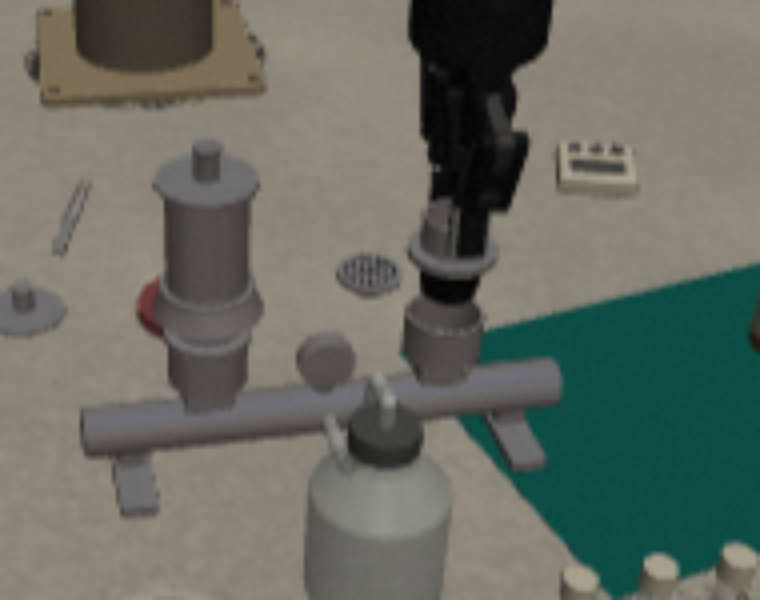

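The crop shows the plug at (450,285) just over the collar at (443,320). With perspective allowed for, they line up within about 1 mm.

Emit:
apply_moves:
  increments: [0, 0, 0.025, 0, 0, 0, 0, 0, 0.025, 0, 0, 0, 0, 0, 0.025, 0, 0, 0, 0, 0, 0.025, 0, 0, 0, 0, 0, 0.025, 0, 0, 0, 0, 0, 0.02, 0, 0, 0, 0, 0, 0, 0, 0, 0, 0, 0, 0, 0, 0, 0]

```text
clock: 8.3
tool_pos: [0.6309, 0.1329, 0.1118]
tcp_rot: [[0.003, 1.0, -0.001], [1.0, -0.003, -0.0], [-0.0, -0.001, -1.0]]
contact_force: [-0.2, -0.5, -1.7]
grip_width: 0.0369
grasp_force: 42.1
```

Emit:
apply_moves:
  increments: [0, 0, 0, 0, 0, 0, 0, 0, 0, 0, 0, 0, 0, 0, 0, 0, 0, 0]

```text
clock: 8.55
tool_pos: [0.6318, 0.133, 0.1132]
tcp_rot: [[0.003, 1.0, 0.001], [1.0, -0.003, 0.0], [0.0, 0.001, -1.0]]
contact_force: [-0.5, 0.4, -2.0]
grip_width: 0.0368
grasp_force: 42.1
```

Emit:
apply_moves:
  increments: [0, 0, 0.008, 0, 0, 0, 0, 0, 0.008, 0, 0, 0, 0, 0, 0.003, 0, 0, 0, 0, 0, 0, 0, 0, 0, 0, 0, 0, 0, 0, 0]

```text
clock: 8.97
tool_pos: [0.6318, 0.133, 0.1093]
tcp_rot: [[0.003, 1.0, 0.001], [1.0, -0.003, 0.0], [0.0, 0.001, -1.0]]
contact_force: [-4.1, -0.4, 7.3]
grip_width: 0.0372
grasp_force: 43.2
```

Emit:
apply_moves:
  increments: [0, 0, 0, 0, 0, 0, 0, 0, 0, 0, 0, 0, 0, 0, 0, 0, 0, 0, 0, 0, 0, 0, 0, 0, 0, 0, 0, 0, 0, 0, 0, 0, 0, 0, 0, 0]
  hand: 0

```text
clock: 9.47
tool_pos: [0.6313, 0.1329, 0.1076]
tcp_rot: [[0.003, 1.0, -0.0], [1.0, -0.003, 0.0], [0.0, -0.0, -1.0]]
contact_force: [0.0, -0.6, -0.2]
grip_width: 0.0855
grasp_force: 0.0
```

Emit:
apply_moves:
  increments: [0, 0, -0.05, 0, 0, 0, 0, 0, -0.1, 0, 0, 0, 0, 0, -0.14, 0, 0, 0, 0, 0, -0.1, 0, 0, 0, 0, 0, 0, 0, 0, 0, 0, 0, 0, 0, 0, 0, 0, 0, 0, 0, 0, 0]

```text
clock: 10.05
tool_pos: [0.6314, 0.133, 0.2057]
tcp_rot: [[0.003, 1.0, 0.0], [1.0, -0.003, 0.0], [0.0, 0.0, -1.0]]
contact_force: [-0.6, 0.5, -0.7]
grip_width: 0.0851
grasp_force: 0.0
```

```bash
python3 -c "
from h import *
p,X=top_of('wrist','w_b3',(.632,.133),.045,.120,.136)
c=np.array([.632,.133]);r=np.hypot(X[...,0]-c[0],X[...,1]-c[1])
Q=X[(r<.03)&(X[...,2]>.1)&(X[...,2]<.112)];print('flange',len(Q),cv2.minEnclosingCircle(Q[:,:2].astype(np.float32)))
Q=X[(r>.022)&(r<.026)&(X[...,2]>.1)&(X[...,2]<.114)]
A=np.c_[Q[:,:2]-c,np.ones(len(Q))];print(np.linalg.lstsq(A,Q[:,2],rcond=None)[0])
"
```

```text
w_b3 tcp [0.6314 0.133  0.2057] 693 mec [0.6328 0.1325] 19.5 ell [0.6328 0.1326] [19.1 19.3] z 0.1276
flange 2494 ((0.632872998714447, 0.13257798552513123), 0.027060499414801598)
[ 0.00693012 -0.00574851  0.10633764]
```

The base is home and level (flange top at 106.3 mm). Next the support.

Emit:
apply_moves:
  increments: [0, -0.117, 0, 0, 0, 0, 0, -0.117, 0, 0, 0, 0, 0, -0.117, 0, 0, 0, 0, 0, -0.117, 0, 0, 0, 0, 0, -0.117, 0.08, 0, 0, 0, 0, -0.117, 0.12, 0, 0, 0, 0, 0, 0.12, 0, 0, 0, 0, 0, 0.08, 0, 0, 0]

```text
clock: 10.77
tool_pos: [0.4517, 0.133, 0.1011]
tcp_rot: [[0.002, 1.0, -0.006], [1.0, -0.002, -0.001], [-0.001, -0.006, -1.0]]
contact_force: [-0.3, -1.1, -0.2]
grip_width: 0.0853
grasp_force: 0.0
```

Emit:
apply_moves:
  increments: [0, 0, 0, 0, 0, 0, 0, 0, 0, 0, 0, 0, 0, 0, 0, 0, 0, 0, 0, 0, 0, 0, 0, 0, 0, 0, 0, 0, 0, 0, 0, 0, 0, 0, 0, 0]

```text
clock: 11.27
tool_pos: [0.4571, 0.1336, 0.1067]
tcp_rot: [[0.003, 1.0, 0.002], [1.0, -0.003, 0.0], [0.0, 0.002, -1.0]]
contact_force: [-0.1, -0.2, 0.8]
grip_width: 0.0857
grasp_force: 0.0
```

```bash
python3 -c "
from h import *
p,X=top_of('wrist','w_sup',(.456,.13),.04,.011,.024)
"
```

```text
w_sup tcp [0.4571 0.1336 0.1067] 3158 mec [0.4557 0.1301] 25.2 ell [0.4559 0.1303] [24.6 24.8] z 0.0179
```

Emit:
apply_moves:
  increments: [-0.013, -0.002, 0.1, 0, 0, 0, 0, 0, 0.12, 0, 0, 0, 0, 0, 0.1, 0, 0, 0, 0, 0, 0.05, 0, 0, 0, 0, 0, 0.02, 0, 0, 0, 0, 0, 0.01, 0, 0, 0, 0, 0, 0, 0, 0, 0, 0, 0, 0, 0, 0, 0]

```text
clock: 11.98
tool_pos: [0.4567, 0.1304, 0.0068]
tcp_rot: [[0.003, 1.0, 0.002], [1.0, -0.003, 0.0], [0.0, 0.002, -1.0]]
contact_force: [0.6, -0.1, -0.9]
grip_width: 0.085
grasp_force: 0.0
```

Emit:
apply_moves:
  increments: [0, 0, 0, 0, 0, 0, 0, 0, 0, 0, 0, 0, 0, 0, 0, 0, 0, 0, 0, 0, 0, 0, 0, 0, 0, 0, 0, 0, 0, 0, 0, 0, 0, 0, 0, 0]
  hand: 1
  squeeze: 35

```text
clock: 12.48
tool_pos: [0.4562, 0.1303, 0.0066]
tcp_rot: [[0.003, 1.0, 0.001], [1.0, -0.003, 0.0], [0.0, 0.001, -1.0]]
contact_force: [-1.7, -0.7, 6.5]
grip_width: 0.0477
grasp_force: 34.8
```

Emit:
apply_moves:
  increments: [0, 0, -0.03, 0, 0, 0, 0, 0, -0.08, 0, 0, 0, 0, 0, -0.14, 0, 0, 0, 0, 0, -0.14, 0, 0, 0, 0, 0, -0.14, 0, 0, 0, 0.01, 0.12, -0.14, 0, 0, 0, 0, 0.12, 0, 0, 0, 0, 0, 0.12, 0, 0, 0, 0]

```text
clock: 13.15
tool_pos: [0.5456, 0.1327, 0.1739]
tcp_rot: [[0.002, 1.0, 0.007], [1.0, -0.002, 0.001], [0.001, 0.007, -1.0]]
contact_force: [-0.3, -0.5, -1.1]
grip_width: 0.0477
grasp_force: 36.4
```

Emit:
apply_moves:
  increments: [0, 0.12, 0, 0, 0, 0, 0, 0.12, 0, 0, 0, 0, 0, 0.1, 0, 0, 0, 0, 0, 0, 0, 0, 0, 0, 0, 0, 0, 0, 0, 0, 0, 0, 0, 0, 0, 0, 0, 0, 0, 0, 0, 0, 0, 0, 0, 0, 0, 0]

```text
clock: 13.82
tool_pos: [0.6269, 0.1321, 0.1701]
tcp_rot: [[0.002, 1.0, 0.0], [1.0, -0.002, 0.0], [0.0, 0.0, -1.0]]
contact_force: [-0.3, 0.4, -1.3]
grip_width: 0.048
grasp_force: 36.5
```

```bash
python3 -c "
from h import *
t=env.sense()['tool_pos']
p,X=top_of('wrist','w_suph',t[:2],.04,t[2]+.002,t[2]+.02)
c=t[:2];r=np.hypot(X[...,0]-c[0],X[...,1]-c[1]);Q=X[(r<.02)&(abs(X[...,2]-t[2]-.011)<.008)]
A=np.c_[Q[:,:2]-c,np.ones(len(Q))];print(len(Q),np.linalg.lstsq(A,Q[:,2],rcond=None)[0]-[0,0,t[2]])
Q=Q=X[(r<.03)&(abs(X[...,2]-t[2]-.011)<.005)];print(Q.min(0),Q.max(0))
"
```

```text
w_suph tcp [0.6269 0.1321 0.1701] 9508 mec [0.6282 0.1394] 37.8 ell [0.6284 0.1325] [24.2 37.1] z 0.1814
5471 [-0.01155411  0.00038431  0.01131107]
[0.59925203 0.10702797 0.17613611] [0.65471382 0.15699314 0.18603265]
```

View pics/w_suph.png

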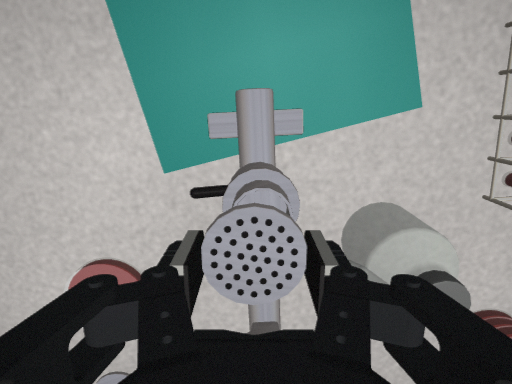

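The picture shows the support held level at (254,253), over the base whose neck and collar show at (260,200).

Emit:
apply_moves:
  increments: [0.002, 0.018, 0.05, 0, 0, 0, 0, 0, 0.05, 0, 0, 0, 0, 0, 0.03, 0, 0, 0, 0, 0, 0.02, 0, 0, 0, 0, 0, 0.02, 0, 0, 0, 0, 0, 0, 0, 0, 0, 0, 0, 0, 0, 0, 0, 0, 0, 0, 0, 0, 0]

```text
clock: 14.53
tool_pos: [0.6324, 0.1325, 0.1275]
tcp_rot: [[0.003, 1.0, 0.001], [1.0, -0.003, 0.0], [0.0, 0.001, -1.0]]
contact_force: [0.5, -0.3, -0.5]
grip_width: 0.0478
grasp_force: 36.5
```

Emit:
apply_moves:
  increments: [0, 0, 0.008, 0, 0, 0, 0, 0, 0.006, 0, 0, 0, 0, 0, 0, 0, 0, 0, 0, 0, 0, 0, 0, 0]

```text
clock: 14.87
tool_pos: [0.6321, 0.1325, 0.1236]
tcp_rot: [[0.003, 1.0, 0.0], [1.0, -0.003, 0.0], [0.0, 0.0, -1.0]]
contact_force: [0.8, 0.4, -0.6]
grip_width: 0.0478
grasp_force: 36.5
```

Emit:
apply_moves:
  increments: [0, 0, 0.004, 0, 0, 0, 0, 0, 0.002, 0, 0, 0, 0, 0, 0, 0, 0, 0, 0, 0, 0, 0, 0, 0]

```text
clock: 15.2
tool_pos: [0.6325, 0.1325, 0.1232]
tcp_rot: [[0.003, 1.0, 0.001], [1.0, -0.003, 0.0], [0.0, 0.001, -1.0]]
contact_force: [-2.7, -0.1, 5.3]
grip_width: 0.0481
grasp_force: 37.0
```

Emit:
apply_moves:
  increments: [0, 0, 0, 0, 0, 0, 0, 0, 0, 0, 0, 0, 0, 0, 0, 0, 0, 0, 0, 0, 0, 0, 0, 0, 0, 0, 0, 0, 0, 0]
  hand: 0

```text
clock: 15.62
tool_pos: [0.632, 0.1325, 0.1219]
tcp_rot: [[0.003, 1.0, -0.0], [1.0, -0.003, -0.0], [-0.0, -0.0, -1.0]]
contact_force: [0.8, 0.4, 0.3]
grip_width: 0.0856
grasp_force: 0.0
```

Emit:
apply_moves:
  increments: [0, 0, -0.05, 0, 0, 0, 0, 0, -0.1, 0, 0, 0, 0, 0, -0.14, 0, 0, 0, 0, 0, -0.1, 0, 0, 0, 0, 0, 0, 0, 0, 0, 0, 0, 0, 0, 0, 0, 0, 0, 0, 0, 0, 0]

```text
clock: 16.2
tool_pos: [0.6321, 0.1325, 0.2199]
tcp_rot: [[0.003, 1.0, 0.0], [1.0, -0.003, 0.0], [0.0, 0.0, -1.0]]
contact_force: [0.3, -0.9, -1.2]
grip_width: 0.0855
grasp_force: 0.0
```

```bash
python3 -c "
from h import *
p,X=top_of('wrist','w_sup3',(.632,.133),.045,.124,.146)
c=np.array([.632,.133]);r=np.hypot(X[...,0]-c[0],X[...,1]-c[1])
Q=X[(r<.023)&(X[...,2]>.124)&(X[...,2]<.146)]
A=np.c_[Q[:,:2]-c,np.ones(len(Q))];print(np.linalg.lstsq(A,Q[:,2],rcond=None)[0])
"
```

```text
w_sup3 tcp [0.6321 0.1325 0.2199] 3275 mec [0.6334 0.1323] 25.2 ell [0.6336 0.1325] [24.6 24.8] z 0.1344
[0.00091723 0.00054677 0.13448194]
```

Support seated and level (disc top at 134.4 mm). Now the funnel, by way of the front of the holder.

Emit:
apply_moves:
  increments: [0, -0.128, 0, 0, 0, 0, 0, -0.128, 0, 0, 0, 0, 0, -0.128, 0, 0, 0, 0, 0, -0.128, 0, 0, 0, 0, 0, -0.128, 0, 0, 0, 0, -0.14, 0, 0, 0, 0, 0, -0.14, 0, 0, 0, 0, 0, -0.14, 0, 0, 0, 0, 0]

```text
clock: 16.92
tool_pos: [0.4702, 0.0275, 0.2182]
tcp_rot: [[0.0, 1.0, -0.002], [1.0, -0.0, 0.0], [0.0, -0.002, -1.0]]
contact_force: [0.6, 0.2, 0.6]
grip_width: 0.0852
grasp_force: 0.0
```

Emit:
apply_moves:
  increments: [-0.14, 0, 0, 0, 0, 0, -0.14, 0, 0, 0, 0, 0, -0.14, 0, 0, 0, 0, 0, -0.14, 0, 0, 0, 0, 0, -0.14, 0, 0, 0, 0, 0, -0.14, 0, 0, 0, 0, 0, -0.14, 0, 0, 0, 0, 0, -0.13, 0.06, 0, 0, 0, 0]

```text
clock: 17.58
tool_pos: [0.4837, -0.2513, 0.218]
tcp_rot: [[0.004, 1.0, -0.003], [1.0, -0.004, 0.001], [0.001, -0.003, -1.0]]
contact_force: [0.2, 0.1, 0.1]
grip_width: 0.0856
grasp_force: 0.0
```

Emit:
apply_moves:
  increments: [-0.13, 0.06, 0, 0, 0, 0, -0.13, 0.06, 0, 0, 0, 0, -0.13, 0.06, 0, 0, 0, 0, -0.08, 0.06, 0, 0, 0, 0, 0, 0.03, 0.05, 0, 0, 0, 0, 0, 0.07, 0, 0, 0, 0, 0, 0, 0, 0, 0, 0, 0, 0, 0, 0, 0]

```text
clock: 18.25
tool_pos: [0.5517, -0.3656, 0.1863]
tcp_rot: [[0.002, 1.0, -0.005], [1.0, -0.002, 0.004], [0.004, -0.005, -1.0]]
contact_force: [0.1, 0.5, 0.4]
grip_width: 0.0855
grasp_force: 0.0
```

Emit:
apply_moves:
  increments: [0, 0, 0, 0, 0, 0, 0, 0, 0, 0, 0, 0, 0, 0, 0, 0, 0, 0, 0, 0, 0, 0, 0, 0]

```text
clock: 18.58
tool_pos: [0.5536, -0.3674, 0.1909]
tcp_rot: [[0.003, 1.0, 0.001], [1.0, -0.003, -0.001], [-0.001, 0.001, -1.0]]
contact_force: [-0.1, 0.2, 0.6]
grip_width: 0.0852
grasp_force: 0.0
```

```bash
python3 -c "
from h import *
p,X=top_of('wrist','w_fun',(.554,-.402),.045,.075,.095)
"
```

```text
w_fun tcp [ 0.5536 -0.3674  0.1909] 908 mec [ 0.5548 -0.4032] 24.6 ell [ 0.5549 -0.4031] [24.2 24.3] z 0.0844
```

View pics/w_fun.png

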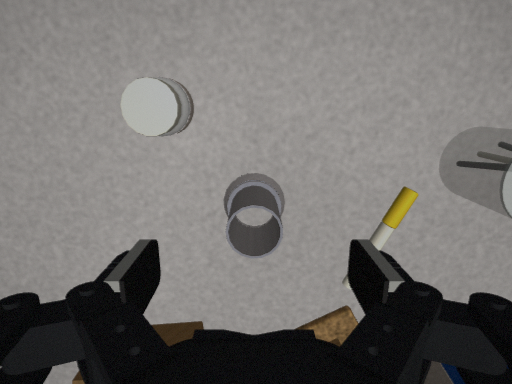

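The funnel's mouth is at (254,232) with the skirt foot seen at (253,202); the jar is at (152,107), well aside.

Emit:
apply_moves:
  increments: [-0.07, 0, 0, 0, 0, 0, -0.073, 0, 0, 0, 0, 0, 0, 0, 0.1, 0, 0, 0, 0, 0, 0.14, 0, 0, 0, 0, 0, 0.14, 0, 0, 0, 0, 0, 0.1, 0, 0, 0, 0, 0, 0.042, 0, 0, 0, 0, 0, 0, 0, 0, 0]

```text
clock: 19.3
tool_pos: [0.5511, -0.4014, 0.0554]
tcp_rot: [[0.003, 1.0, -0.005], [1.0, -0.003, 0.004], [0.004, -0.005, -1.0]]
contact_force: [-0.2, 0.4, -0.6]
grip_width: 0.0853
grasp_force: 0.0
```

Emit:
apply_moves:
  increments: [0, 0, 0, 0, 0, 0, 0, 0, 0, 0, 0, 0, 0, 0, 0, 0, 0, 0, 0, 0, 0, 0, 0, 0]

```text
clock: 19.63
tool_pos: [0.5544, -0.4041, 0.0617]
tcp_rot: [[0.003, 1.0, 0.003], [1.0, -0.003, -0.003], [-0.003, 0.003, -1.0]]
contact_force: [-0.2, 0.1, -0.6]
grip_width: 0.0854
grasp_force: 0.0
```

Emit:
apply_moves:
  increments: [0, 0, 0, 0, 0, 0, 0, 0, 0, 0, 0, 0, 0, 0, 0, 0, 0, 0, 0, 0, 0, 0, 0, 0, 0, 0, 0, 0, 0, 0, 0, 0, 0, 0, 0, 0]
  hand: 1
  squeeze: 35

```text
clock: 20.13
tool_pos: [0.5532, -0.4032, 0.0595]
tcp_rot: [[0.003, 1.0, 0.0], [1.0, -0.003, -0.0], [-0.0, 0.0, -1.0]]
contact_force: [-1.2, 1.0, 4.5]
grip_width: 0.0474
grasp_force: 35.6
```

Emit:
apply_moves:
  increments: [0, 0, -0.03, 0, 0, 0, 0, 0, -0.08, 0, 0, 0, 0, 0, -0.14, 0, 0, 0, 0, 0, -0.14, 0, 0, 0, 0, 0, -0.14, 0, 0, 0, 0, 0, -0.14, 0, 0, 0, 0, 0, -0.07, 0, 0, 0, 0, 0, 0, 0, 0, 0]

```text
clock: 20.8
tool_pos: [0.5551, -0.4047, 0.2514]
tcp_rot: [[0.003, 1.0, 0.008], [1.0, -0.003, -0.006], [-0.006, 0.008, -1.0]]
contact_force: [0.4, -0.4, 0.8]
grip_width: 0.0472
grasp_force: 36.5
```

Emit:
apply_moves:
  increments: [0.13, -0.06, 0, 0, 0, 0, 0.13, -0.06, 0, 0, 0, 0, 0.13, -0.06, 0, 0, 0, 0, 0.13, -0.06, 0, 0, 0, 0, 0.13, -0.06, 0, 0, 0, 0, 0.13, -0.06, 0, 0, 0, 0, 0.14, 0, 0, 0, 0, 0, 0.14, 0, 0, 0, 0, 0]

```text
clock: 21.47
tool_pos: [0.4622, -0.1363, 0.2425]
tcp_rot: [[0.004, 1.0, -0.002], [1.0, -0.004, 0.001], [0.001, -0.002, -1.0]]
contact_force: [0.4, -0.5, -0.5]
grip_width: 0.0474
grasp_force: 36.7
```

Emit:
apply_moves:
  increments: [0.14, 0, 0, 0, 0, 0, 0.14, 0, 0, 0, 0, 0, 0.14, 0, 0, 0, 0, 0, 0.14, 0, 0, 0, 0, 0, 0.14, 0, 0, 0, 0, 0, 0.14, 0, 0, 0, 0, 0, 0.14, 0, 0, 0, 0, 0, 0.1, 0, 0, 0, 0, 0]

```text
clock: 22.13
tool_pos: [0.4634, 0.1348, 0.2426]
tcp_rot: [[0.002, 1.0, -0.002], [1.0, -0.002, 0.0], [0.0, -0.002, -1.0]]
contact_force: [0.4, -0.6, -0.3]
grip_width: 0.0473
grasp_force: 36.7
```

Emit:
apply_moves:
  increments: [0, 0, 0, 0, 0, 0, 0, 0, 0, 0, 0, 0, 0, 0, 0, 0, 0, 0, 0, 0, 0, 0, 0, 0]

```text
clock: 22.47
tool_pos: [0.4643, 0.1312, 0.2433]
tcp_rot: [[0.004, 1.0, -0.001], [1.0, -0.004, -0.001], [-0.001, -0.001, -1.0]]
contact_force: [-0.5, -1.1, -1.3]
grip_width: 0.0475
grasp_force: 36.7
```

```bash
python3 -c "
from h import *
t=env.sense()['tool_pos']
p,d,s=snap('wrist','w_funh');X=cloud('wrist',d,s);r=np.hypot(X[...,0]-t[0],X[...,1]-t[1])
for lo,hi in [(.018,.022),(.022,.025),(.025,.028),(-.045,-.035),(-.058,-.05)]:
  Q=X[(r<.036)&(X[...,2]>t[2]+lo)&(X[...,2]<t[2]+hi)]
  if len(Q)>20: print(lo,len(Q),(Q.min(0)-t).round(4),(Q.max(0)-t).round(4))
cv2.imwrite('pics/w_funh_c.png',p[100:384,100:412,::-1]);print(t,s['tcp_rot'].round(4))
"
```

```text
0.018 1189 [-0.0352 -0.0232  0.018 ] [0.0351 0.0243 0.022 ]
0.022 1071 [-0.0351 -0.0246  0.022 ] [0.0351 0.0246 0.025 ]
0.025 2139 [-0.0351 -0.0248  0.025 ] [0.0352 0.0243 0.028 ]
-0.045 1643 [-0.0274 -0.023  -0.045 ] [ 0.03    0.0282 -0.035 ]
-0.058 888 [-0.0315 -0.0113 -0.058 ] [ 0.0348  0.0334 -0.05  ]
[0.46434382 0.13124301 0.24332018] [[ 3.7e-03  1.0e+00 -1.1e-03]
 [ 1.0e+00 -3.7e-03 -5.0e-04]
 [-5.0e-04 -1.1e-03 -1.0e+00]]
```

View pics/w_funh_c.png

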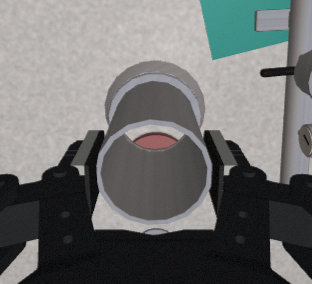

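The funnel hangs centred and upright in the pads: mouth at (155,172) and skirt at (155,110) in the crop.

Emit:
apply_moves:
  increments: [0.006, 0.112, 0, 0, 0, 0, 0, 0.112, 0, 0, 0, 0, 0, 0.112, 0, 0, 0, 0, 0, 0.112, 0, 0, 0, 0, 0, 0.112, 0, 0, 0, 0, 0, 0.112, 0, 0, 0, 0, 0, 0, 0, 0, 0, 0, 0, 0, 0, 0, 0, 0]

```text
clock: 23.18
tool_pos: [0.6332, 0.1316, 0.2422]
tcp_rot: [[0.005, 1.0, -0.003], [1.0, -0.005, -0.0], [-0.0, -0.003, -1.0]]
contact_force: [-0.3, 0.2, -1.4]
grip_width: 0.0475
grasp_force: 37.0
```

Emit:
apply_moves:
  increments: [0, 0, 0, 0, 0, 0, 0, 0, 0, 0, 0, 0, 0, 0, 0, 0, 0, 0, 0, 0, 0, 0, 0, 0, 0, 0, 0, 0, 0, 0, 0, 0, 0, 0, 0, 0]

```text
clock: 23.68
tool_pos: [0.6324, 0.1334, 0.2446]
tcp_rot: [[0.002, 1.0, 0.001], [1.0, -0.002, 0.0], [0.0, 0.001, -1.0]]
contact_force: [0.2, -0.7, -1.3]
grip_width: 0.0474
grasp_force: 37.0
```

Emit:
apply_moves:
  increments: [-0.003, 0, 0.04, 0, 0, 0, 0, 0, 0.05, 0, 0, 0, 0, 0, 0.05, 0, 0, 0, 0, 0, 0.04, 0, 0, 0, 0, 0, 0.03, 0, 0, 0, 0, 0, 0.01, 0, 0, 0, 0, 0, 0, 0, 0, 0, 0, 0, 0, 0, 0, 0]

```text
clock: 24.35
tool_pos: [0.6327, 0.1325, 0.1891]
tcp_rot: [[0.003, 1.0, 0.0], [1.0, -0.003, 0.0], [0.0, 0.0, -1.0]]
contact_force: [0.1, 0.6, -0.5]
grip_width: 0.0473
grasp_force: 37.0
```

Emit:
apply_moves:
  increments: [0, 0, 0, 0, 0, 0, 0, 0, 0, 0, 0, 0, 0, 0, 0, 0, 0, 0]

```text
clock: 24.6
tool_pos: [0.633, 0.1325, 0.1899]
tcp_rot: [[0.003, 1.0, 0.001], [1.0, -0.003, 0.0], [0.0, 0.001, -1.0]]
contact_force: [-0.4, 0.5, -0.6]
grip_width: 0.0471
grasp_force: 37.0
```

Emit:
apply_moves:
  increments: [0, -0.003, 0.012, 0, 0, 0, 0, 0, 0.01, 0, 0, 0, 0, 0, 0.008, 0, 0, 0, 0, 0, 0, 0, 0, 0, 0, 0, 0, 0, 0, 0, 0, 0, 0, 0, 0, 0]

```text
clock: 25.1
tool_pos: [0.6318, 0.1325, 0.1815]
tcp_rot: [[0.003, 1.0, -0.0], [1.0, -0.003, 0.0], [0.0, -0.0, -1.0]]
contact_force: [0.2, -1.0, -1.9]
grip_width: 0.0476
grasp_force: 37.0
```

Emit:
apply_moves:
  increments: [0, 0, 0.004, 0, 0, 0, 0, 0, 0.002, 0, 0, 0, 0, 0, 0, 0, 0, 0, 0, 0, 0, 0, 0, 0]

```text
clock: 25.43
tool_pos: [0.632, 0.1325, 0.1805]
tcp_rot: [[0.003, 1.0, 0.001], [1.0, -0.003, 0.0], [0.0, 0.001, -1.0]]
contact_force: [-0.7, 0.9, 2.4]
grip_width: 0.0472
grasp_force: 37.2
```

Contact just where it should be; release.

Emit:
apply_moves:
  increments: [0, 0, 0.002, 0, 0, 0, 0, 0, 0, 0, 0, 0, 0, 0, 0, 0, 0, 0]

```text
clock: 25.68
tool_pos: [0.6321, 0.1325, 0.1804]
tcp_rot: [[0.003, 1.0, 0.001], [1.0, -0.003, 0.0], [0.0, 0.001, -1.0]]
contact_force: [-2.8, -0.6, 5.4]
grip_width: 0.0472
grasp_force: 37.5
```

Emit:
apply_moves:
  increments: [0, 0, 0, 0, 0, 0, 0, 0, 0, 0, 0, 0, 0, 0, 0, 0, 0, 0, 0, 0, 0, 0, 0, 0, 0, 0, 0, 0, 0, 0]
  hand: 0

```text
clock: 26.1
tool_pos: [0.6318, 0.1324, 0.1793]
tcp_rot: [[0.003, 1.0, -0.0], [1.0, -0.003, -0.0], [-0.0, -0.0, -1.0]]
contact_force: [0.2, -0.5, -0.0]
grip_width: 0.0853
grasp_force: 0.0
```

Emit:
apply_moves:
  increments: [0, 0, -0.05, 0, 0, 0, 0, 0, -0.1, 0, 0, 0, 0, 0, -0.14, 0, 0, 0, 0, 0, -0.1, 0, 0, 0, 0, 0, 0, 0, 0, 0, 0, 0, 0, 0, 0, 0, 0, 0, 0, 0, 0, 0]

```text
clock: 26.68
tool_pos: [0.6319, 0.1324, 0.2774]
tcp_rot: [[0.003, 1.0, 0.0], [1.0, -0.003, 0.0], [0.0, 0.0, -1.0]]
contact_force: [-0.7, -0.7, -0.6]
grip_width: 0.0852
grasp_force: 0.0
```

```bash
python3 -c "
from h import *
p,X=top_of('wrist','w_fun3',(.632,.133),.045,.198,.215)
c=np.array([.633,.1325]);r=np.hypot(X[...,0]-c[0],X[...,1]-c[1])
Q=X[(r<.026)&(X[...,2]>.198)&(X[...,2]<.215)]
Q=Q[(np.hypot(*(Q[:,:2]-c).T)>.0222)&(np.hypot(*(Q[:,:2]-c).T)<.0243)]
A=np.c_[Q[:,:2]-c,np.ones(len(Q))];print(np.linalg.lstsq(A,Q[:,2],rcond=None)[0],len(Q))
"
```

```text
w_fun3 tcp [0.6319 0.1324 0.2774] 1065 mec [0.6339 0.1324] 24.6 ell [0.6337 0.1324] [24.  24.3] z 0.2058
[-0.0149388  -0.00625681  0.20502778] 704
```

Funnel seated (rim at 205.8 mm, level). Last, the lid.

Emit:
apply_moves:
  increments: [0, -0.133, 0, 0, 0, 0, 0, -0.133, 0, 0, 0, 0, 0, -0.133, 0, 0, 0, 0, 0, -0.133, 0, 0, 0, 0, 0, -0.133, 0, 0, 0, 0, -0.13, 0, 0, 0, 0, 0, -0.13, 0, 0, 0, 0, 0, -0.13, 0, 0, 0, 0, 0]

```text
clock: 27.4
tool_pos: [0.4639, 0.0351, 0.2757]
tcp_rot: [[0.0, 1.0, -0.002], [1.0, -0.0, 0.0], [0.0, -0.002, -1.0]]
contact_force: [-0.0, -0.1, 0.0]
grip_width: 0.0852
grasp_force: 0.0
```

Emit:
apply_moves:
  increments: [-0.13, 0, 0, 0, 0, 0, -0.13, 0, 0, 0, 0, 0, -0.13, 0, 0, 0, 0, 0, -0.13, 0, 0, 0, 0, 0, -0.14, 0, 0.06, 0, 0, 0, 0, 0, 0.14, 0, 0, 0, 0, 0, 0.14, 0, 0, 0, 0, 0, 0.14, 0, 0, 0]

```text
clock: 28.07
tool_pos: [0.4638, -0.1302, 0.1546]
tcp_rot: [[0.005, 1.0, -0.001], [1.0, -0.005, 0.001], [0.001, -0.001, -1.0]]
contact_force: [0.4, -0.6, -0.7]
grip_width: 0.0857
grasp_force: 0.0
```

Emit:
apply_moves:
  increments: [0, 0, 0.1, 0, 0, 0, 0, 0, 0, 0, 0, 0, 0, 0, 0, 0, 0, 0, 0, 0, 0, 0, 0, 0, 0, 0, 0, 0, 0, 0, 0, 0, 0, 0, 0, 0, 0, 0, 0, 0, 0, 0, 0, 0, 0, 0, 0, 0]

```text
clock: 28.73
tool_pos: [0.4656, -0.1298, 0.1332]
tcp_rot: [[0.003, 1.0, 0.002], [1.0, -0.003, -0.001], [-0.001, 0.002, -1.0]]
contact_force: [0.7, -0.5, 0.4]
grip_width: 0.0853
grasp_force: 0.0
```

```bash
python3 -c "
from h import *
p,X=top_of('wrist','w_lid',(.466,-.13),.042,.009,.019)
r=np.hypot(X[...,0]-.466,X[...,1]+.13);Q=X[(r<.03)&(X[...,2]>.029)&(X[...,2]<.04)];print(len(Q),cv2.minEnclosingCircle(Q[:,:2].astype(np.float32)),np.median(Q[:,2]))
"
```

```text
w_lid tcp [ 0.4656 -0.1298  0.1332] 3259 mec [ 0.4671 -0.1308] 30.0 ell [ 0.4671 -0.1307] [29.5 29.7] z 0.0139
342 ((0.466779887676239, -0.13093607127666473), 0.00878199189901352) 0.033820238503093875
```

View pics/w_lid.png

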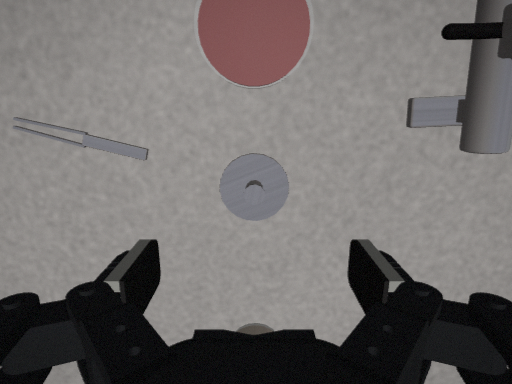

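The lid is at (254,187) with its knob at (254,190), between the open fingers; the dish at (254,30) stays clear.

Emit:
apply_moves:
  increments: [-0.004, 0, 0.1, 0, 0, 0, 0, 0, 0.13, 0, 0, 0, 0, 0, 0.12, 0, 0, 0, 0, 0, 0.07, 0, 0, 0, 0, 0, 0.03, 0, 0, 0, 0, 0, 0.01, 0, 0, 0, 0, 0, 0, 0, 0, 0, 0, 0, 0, 0, 0, 0]

```text
clock: 29.45
tool_pos: [0.4661, -0.131, 0.0186]
tcp_rot: [[0.003, 1.0, 0.002], [1.0, -0.003, -0.001], [-0.001, 0.002, -1.0]]
contact_force: [-0.1, -0.8, 1.1]
grip_width: 0.0853
grasp_force: 0.0
```

Emit:
apply_moves:
  increments: [0, 0, 0, 0, 0, 0, 0, 0, 0, 0, 0, 0, 0, 0, 0, 0, 0, 0]

```text
clock: 29.7
tool_pos: [0.4657, -0.1309, 0.0181]
tcp_rot: [[0.003, 1.0, 0.002], [1.0, -0.003, -0.001], [-0.001, 0.002, -1.0]]
contact_force: [-0.3, -0.5, -0.0]
grip_width: 0.0851
grasp_force: 0.0
```

Emit:
apply_moves:
  increments: [0, 0, 0, 0, 0, 0, 0, 0, 0, 0, 0, 0, 0, 0, 0, 0, 0, 0, 0, 0, 0, 0, 0, 0, 0, 0, 0, 0, 0, 0, 0, 0, 0, 0, 0, 0, 0, 0, 0, 0, 0, 0, 0, 0, 0, 0, 0, 0]
  hand: 1
  squeeze: 30

```text
clock: 30.37
tool_pos: [0.4648, -0.1305, 0.0169]
tcp_rot: [[0.003, 1.0, -0.0], [1.0, -0.003, 0.0], [0.0, -0.0, -1.0]]
contact_force: [-0.4, 0.5, -1.0]
grip_width: 0.0138
grasp_force: 29.2
```

Emit:
apply_moves:
  increments: [0, 0, -0.03, 0, 0, 0, 0, 0, -0.08, 0, 0, 0, 0, 0, -0.14, 0, 0, 0, 0, 0, -0.14, 0, 0, 0, 0, 0, -0.14, 0, 0, 0, 0, 0, -0.14, 0, 0, 0, 0, 0, -0.14, 0, 0, 0, 0, 0, -0.13, 0, 0, 0]

```text
clock: 31.03
tool_pos: [0.4647, -0.1305, 0.2549]
tcp_rot: [[0.003, 1.0, 0.001], [1.0, -0.003, -0.001], [-0.001, 0.001, -1.0]]
contact_force: [0.0, -0.4, -0.7]
grip_width: 0.0136
grasp_force: 29.3
```

Emit:
apply_moves:
  increments: [0.13, 0, 0, 0, 0, 0, 0.13, 0, 0, 0, 0, 0, 0.13, 0, 0, 0, 0, 0, 0.13, 0, 0, 0, 0, 0, 0.13, 0, 0, 0, 0, 0, 0.13, 0, 0, 0, 0, 0, 0.13, 0, 0, 0, 0, 0, 0.13, 0, 0, 0, 0, 0]

```text
clock: 31.7
tool_pos: [0.4651, 0.131, 0.2527]
tcp_rot: [[0.003, 1.0, 0.001], [1.0, -0.003, 0.0], [0.0, 0.001, -1.0]]
contact_force: [-0.1, 0.0, -0.6]
grip_width: 0.0137
grasp_force: 29.3
```

Emit:
apply_moves:
  increments: [0, 0, 0, 0, 0, 0, 0, 0, 0, 0, 0, 0, 0, 0, 0, 0, 0, 0, 0, 0, 0, 0, 0, 0, 0, 0, 0, 0, 0, 0]

```text
clock: 32.12
tool_pos: [0.4657, 0.1284, 0.2522]
tcp_rot: [[0.004, 1.0, 0.0], [1.0, -0.004, -0.0], [-0.0, 0.0, -1.0]]
contact_force: [-0.0, 0.3, -0.1]
grip_width: 0.0137
grasp_force: 29.3
```

```bash
python3 -c "
from h import *
p,d,s=snap('wrist','w_lidh');t=s['tool_pos'];X=cloud('wrist',d,s);r=np.hypot(X[...,0]-t[0],X[...,1]-t[1])
Q=X[(r<.033)&(abs(X[...,2]-t[2]+.004)<.004)];Q=Q[abs(Q[:,0]-t[0]-.001)<.031]
print(t,len(Q),(Q.min(0)-t).round(4),(Q.max(0)-t).round(4))
m=(r>.012)&(r<.029)&(abs(X[...,2]-t[2]+.004)<.004);Q=X[m]
A=np.c_[Q[:,:2]-t[:2],np.ones(len(Q))];b=np.linalg.lstsq(A,Q[:,2],rcond=None)[0];print(b-[0,0,t[2]],len(Q))
cv2.imwrite('pics/w_lidh_c.png',p[100:384,100:412,::-1])
"
```

```text
[0.46570425 0.12837095 0.25218723] 5312 [-0.0281 -0.03   -0.007 ] [ 0.031   0.0295 -0.0001]
[ 0.02076247 -0.00159055 -0.00280391] 4492
```

View pics/w_lidh_c.png

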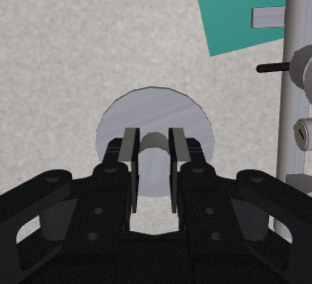

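The lid hangs level and centred by its knob at (154,145) in the crop.

Emit:
apply_moves:
  increments: [0.014, 0.111, 0, 0, 0, 0, 0, 0.111, 0, 0, 0, 0, 0, 0.111, 0, 0, 0, 0, 0, 0.111, 0, 0, 0, 0, 0, 0.111, 0, 0, 0, 0, 0, 0.111, 0, 0, 0, 0, 0, 0, 0, 0, 0, 0, 0, 0, 0, 0, 0, 0]

```text
clock: 32.83
tool_pos: [0.6327, 0.1312, 0.2503]
tcp_rot: [[0.005, 1.0, -0.003], [1.0, -0.005, -0.0], [-0.0, -0.003, -1.0]]
contact_force: [-0.4, -0.2, -0.2]
grip_width: 0.0141
grasp_force: 29.5
```

Emit:
apply_moves:
  increments: [0, 0, 0, 0, 0, 0, 0, 0, 0, 0, 0, 0, 0, 0, 0, 0, 0, 0, 0, 0, 0, 0, 0, 0, 0, 0, 0, 0, 0, 0, 0, 0, 0, 0, 0, 0, 0, 0, 0, 0, 0, 0]

```text
clock: 33.42
tool_pos: [0.632, 0.1326, 0.2524]
tcp_rot: [[0.003, 1.0, 0.0], [1.0, -0.003, 0.0], [0.0, 0.0, -1.0]]
contact_force: [-0.9, -0.1, -1.5]
grip_width: 0.0138
grasp_force: 29.5
```

Down 33 mm of the 39.5, then settle and finish gently.

Emit:
apply_moves:
  increments: [0, 0, 0.04, 0, 0, 0, 0, 0, 0.04, 0, 0, 0, 0, 0, 0.03, 0, 0, 0, 0, 0, 0.022, 0, 0, 0, 0, 0, 0, 0, 0, 0, 0, 0, 0, 0, 0, 0, 0, 0, 0, 0, 0, 0, 0, 0, 0, 0, 0, 0]

```text
clock: 34.08
tool_pos: [0.6325, 0.1325, 0.2197]
tcp_rot: [[0.003, 1.0, 0.001], [1.0, -0.003, 0.0], [0.0, 0.001, -1.0]]
contact_force: [-0.1, -0.3, -0.3]
grip_width: 0.0139
grasp_force: 29.5
```

Emit:
apply_moves:
  increments: [0, 0, 0.01, 0, 0, 0, 0, 0, 0.008, 0, 0, 0, 0, 0, 0.006, 0, 0, 0, 0, 0, 0, 0, 0, 0, 0, 0, 0, 0, 0, 0, 0, 0, 0, 0, 0, 0]

```text
clock: 34.58
tool_pos: [0.6322, 0.1325, 0.2134]
tcp_rot: [[0.003, 1.0, 0.0], [1.0, -0.003, 0.0], [0.0, 0.0, -1.0]]
contact_force: [0.0, 0.6, 1.4]
grip_width: 0.0144
grasp_force: 29.5
```

Emit:
apply_moves:
  increments: [0, 0, 0.003, 0, 0, 0, 0, 0, 0, 0, 0, 0, 0, 0, 0, 0, 0, 0]

```text
clock: 34.83
tool_pos: [0.6324, 0.1325, 0.2132]
tcp_rot: [[0.003, 1.0, 0.001], [1.0, -0.003, 0.0], [0.0, 0.001, -1.0]]
contact_force: [-1.9, 0.7, 5.1]
grip_width: 0.0136
grasp_force: 29.7
```

Emit:
apply_moves:
  increments: [0, 0, 0, 0, 0, 0, 0, 0, 0, 0, 0, 0, 0, 0, 0, 0, 0, 0, 0, 0, 0, 0, 0, 0, 0, 0, 0, 0, 0, 0, 0, 0, 0, 0, 0, 0, 0, 0, 0, 0, 0, 0]
  hand: 0

```text
clock: 35.42
tool_pos: [0.6321, 0.1324, 0.2122]
tcp_rot: [[0.003, 1.0, -0.0], [1.0, -0.003, -0.0], [-0.0, -0.0, -1.0]]
contact_force: [0.9, 0.7, 0.1]
grip_width: 0.0851
grasp_force: 0.0
```

Emit:
apply_moves:
  increments: [0, 0, -0.05, 0, 0, 0, 0, 0, -0.1, 0, 0, 0, 0, 0, -0.14, 0, 0, 0, 0, 0, -0.1, 0, 0, 0, 0, 0, 0, 0, 0, 0, 0, 0, 0, 0, 0, 0, 0, 0, 0, 0, 0, 0]

```text
clock: 36.0
tool_pos: [0.6321, 0.1325, 0.3102]
tcp_rot: [[0.003, 1.0, 0.0], [1.0, -0.003, 0.0], [0.0, 0.0, -1.0]]
contact_force: [0.6, -0.1, -0.2]
grip_width: 0.0853
grasp_force: 0.0
```

```bash
python3 -c "
from h import *
p,X=top_of('wrist','w_lid3',(.633,.1325),.045,.202,.218)
c=np.array([.633,.1325]);r=np.hypot(X[...,0]-c[0],X[...,1]-c[1])
Q=X[(r>.01)&(r<.028)&(X[...,2]>.2)&(X[...,2]<.22)]
A=np.c_[Q[:,:2]-c,np.ones(len(Q))];print(np.linalg.lstsq(A,Q[:,2],rcond=None)[0])
p,d,s=snap('scene','sc2');cv2.imwrite('pics/sc2c.png',cv2.resize(p[100:290,180:430,::-1],(750,570)))
"
```

```text
w_lid3 tcp [0.6321 0.1325 0.3102] 3766 mec [0.6336 0.132 ] 30.1 ell [0.6336 0.1323] [29.6 29.7] z 0.2104
[5.29802200e-05 1.72153211e-03 2.10399693e-01]
```

View pics/sc2c.png

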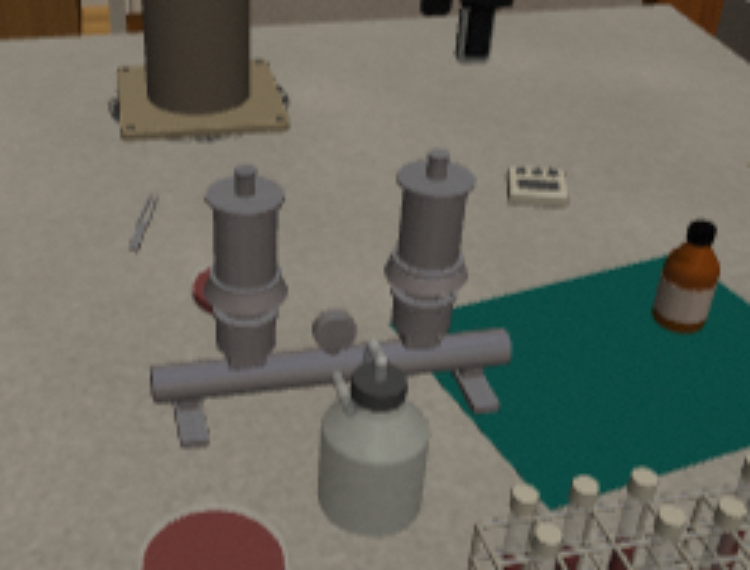

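The second tower, at (435,250), matches the finished one at (245,270). The lid is level, with its disc top at 210.4 mm against 210 nominal, and the gripper is well clear.

```bash
python3 -c "
from workcell import env
print(env.finish_job())"
```

```text
the job is handed in; nothing more can be done
None
```

The second filter holder stands complete on the free collar: base, support, funnel and lid are each seated level and let go, and the job was handed in at about 36 s (no verdict came back).

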